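# Close the key tray of the charging station

## Task

Close the key tray of the walnut charging station: with a fingertip, push the cream tab that stands open on its hinge over and down flat onto the tray, then, keeping it pressed down, push its brass rib towards the brass lip until the tab's free edge is tucked fully home under the lip and the tab stays shut by itself. Pick nothing up, leave the key in the tray, and leave the phone cradle, its knob and everything else lying around as it is.

Things in the scene. Friction and masses are not known exactly. Their poses are not given: they have to be found in the camera images.
- station: walnut-veneered charging station, fixed to the table, 190 (x) x 320 (y) x 40 mm (z). Origin: centre of its underside, on the table top; x points from the hinge side to the lip side, y to the cradle side, z up. The right half (y negative) has an open key tray 100 x 82 mm, centred at x -5, y -75 mm, inner floor at z 12 mm. Everything of the tab lies at y = -75 mm +-45 mm.
- tab_axis (a point): middle of the tab's hinge axis (brass barrel, 4 mm radius); at x -65, y -75, z 44 mm in the station's frame; the axis runs along the station's y
- tab_hinge (a joint): angle of the cream tab (rad): 0 = folded flat over the tray, against a firm stop; 1.57 = standing upright; up to 1.9 = leaning back away from the lip. It stands at 1.4 to 1.8 at the start. A light spring (about 0.14 N m when shut, nothing at 1.7) swings it open again unless its edge is under the lip.
- tab_slide (a joint): how far the cream tab is pushed out from its hinge along its own plane (m), towards the lip when it is folded: 0 to 0.014; friction 1.5 N, stays where it is left. It must be nearly 0 (below 0.004) for the edge to pass the lip while folding, and about 0.010 to 0.014 when tucked home.
- tab_edge (a point): middle of the tab's free edge, 118 mm from the hinge axis (plus tab_slide). The tab is a stiff cream plate, 4 mm thick (its middle plane holds the hinge axis), 90 mm wide; folded flat its top is at z 46 mm and its edge at x +53 mm (plus tab_slide) in the station's frame.
- tab_rib (a point): middle of the crest of the brass rib on the tab's outer face (the face that looks up when it is folded, and back, away from the lip, when it stands open). The rib runs along the hinge direction, 64 mm long, 6 mm thick, standing 8 mm off the face; its hinge-side face lies 80 mm from the hinge axis (plus tab_slide). A fingertip pushes against that face.
- lip_edge (a point): middle of the front edge of the fixed brass lip that faces the hinge; at x +58, y -75, z 52 mm in the station's frame. The lip is 76 mm long along the station's y and overhangs by 12 mm; its plate is 4 mm thick, underside at z 50 mm, top at 54 mm; folded flat, the tab goes under it with 4 mm to spare.
- cradle_top (a point): middle of the upper edge of the dark grey tilting phone cradle, a plate 110 x 60 mm hinged on the left half of the station (y +70 mm), tilted 0.35 to 0.8 rad; leave it as it is (friction holds it)
- knob_rim (a point): a point on the rim, 16 mm from the axis, of the grey ribbed tilt knob on the station's left end face, 36 mm across, standing out 24 mm; axis along the station's y; leave it
- phone: navy silicone-cased phone lying on the table, 150 (x) x 74 (y) x 11 mm; origin at the centre of its underside; leave it
- egg: jade-green stone worry egg standing on a small flat foot, 47 mm across, 58 mm high; origin under its centre; leave it
- incense_holder: small brown ceramic incense holder, 76 mm across, 26 mm high; origin under its centre; leave it
- tin: round aluminium balm tin, 57 mm across, 22 mm high; origin under its centre; leave it
- glasses_case: brown glasses case, 160 (x) x 62 (y) x 38 mm; origin at the centre of its underside; leave it
- key: brass padlock key lying flat on the floor of the key tray, 55 mm long, 4 mm thick; origin on its underside near the middle; leave it there

How it is judged:
By the outcome, as a careful person would: the job done as asked, in the order asked, and still so for the second after the job is handed in, with the robot touching nothing.
It also fails if it takes over 38 s, if anything falls off the work surface, if the arm or the gripper's body presses on something with over 40 N, if the wrist force passes 120 N, or if a joint passes its speed limit or range.

## Robot

A 6-joint arm with a two-finger parallel gripper is mounted at the origin on the work surface. World frame = base frame: x ahead of the robot, y to its left, z up, the work surface at z = 0. Lengths are in mm, angles in rad, forces in N, time in s.
With the tool pointing down it reaches from about 350 to 775 mm from the base axis. Payload 7.3 kg.
Tool frame: the origin (TCP) lies at the very end of the fingers, on their centre line; the grasp point (between the pads) lies 19 mm behind it; z points along the fingers, y is the direction in which the jaws open and shut (so a half turn about z gives the same grasp; the last joint's range is limited). The gripper opens to 92 mm and grips with 3 to 60 N. Pads are 19 mm wide; open, the fingers measure 130 mm over their backs; the gripper's body (75 mm by 190 mm) begins 47 mm behind the grasp point.
Start: joints at [-1.476, 0.342, 1.524, -0, 1.275, -0.146], TCP at [125.223, -509.867, 226.741] pointing down, gripper open.
Joint ranges: [-2.53, 2.53], [-0.77, 2.02], [0.04, 2.7], [-1, 4.14], [0.28, 2.66], [-3.11, 3.11]. Speed limits (rad/s): [2.57, 2.57, 3.14, 3.14, 3.14, 3.14].

## Interface

Orientations are given as a 3x3 rotation matrix whose columns are the frame's x, y, z axes.
In Python, from workcell import bot gives the robot as it stands. The module is installed in compiled form; this text tells all that it offers.
- The arm moves only by the tool send_rows, never from a script. Its argument "deltas" is a list that holds one entry, the list of rows, each a list of 5 numbers: the opening in per cent of the stroke, from 0 (shut) to 100 (fully open), then the shift along the tool's x, y, z in m, then the turn about the tool's z in degrees. A call has 1 to 8 rows; each row shifts and turns the commanded pose from where the row before left it, along the tool's axes as they then stand; what a row does not reach is not made up. A row lasts 1/12 s, in which the tool goes at most 41.7 mm and 7.16 degrees, less where a joint would pass 70% of its speed; a pose out of reach is approached as far as the arm can. A call is refused whole if a number of a shift passes 0.0417 or a number of a turn 7.16, either way. A call with a gripper value outside its range is refused whole. The fingers move at their own pace and stop on an object; "newtons" is the grip in N (left out, the last holds). Time passes only in rows, so rows that do not move let the fingers close. It gives the time, the measured TCP pose, the force and the opening at its end, in the units of the state.
- bot.read_state(): the state, without advancing time (a new reading comes with each control period).
- bot.grab_frame(name): name is "scene" or "top"; returns a dict with "frame" (384x512x3 uint8, red, green, blue), "fov_y" (degrees; the focal length in pixels is half the picture's height over the tangent of half this angle, whatever the lens; pixels are square), "cx", "cy" (the principal point, pixels), "origin" and "orientation" of the camera in the world. Camera axes: x right, y up, looking along -z (the intrinsics and any distortion apply to the point x, -y, -z); pixel columns grow to the right and rows downward; lengths in mm; the calibration is good to about 2 mm. A picture is of the moment at which its call begins. There is no depth.
- bot.close_job(): hands the job in, once; it reports no verdict.
The state is a dict: "clock": time; "joints": joint angles; "qvel": joint speeds; "tau": joint torques, N m; "tool_pos": TCP position; "ee_rot": TCP orientation; "contact_force": force on the tool from outside, world axes, zero at the start; "ft_torque": the same for the moment, N m; "finger_gap": finger opening in mm.
Only numpy, scipy, OpenCV 4.12 (cv2) and the standard library are available. Lean on these libraries where they do the work, as an engineer would, in place of code of your own. Each camera call takes 0.05 s, during which the arm holds its last target.

## Working session

There is one attempt and no reset: what is moved stays moved. The work goes in short steps, Python scripts to look and compute and a tool call to move; the robot and the scene stay as the last step left them, time stands still between calls to the robot, and variables do not carry over. Pictures are saved under pics/ and viewed, and the job is handed in when it is done.

Besides the shell and the picture viewer there is one more tool, called after "Call:" as name(argument=value, ...) on one line, values as JSON. send_rows: Moves the arm, as the interface text tells. Its arguments: {"type":"object","properties":{"deltas":{"type":"array","items":{"type":"array","items":{"type":"array","items":{"type":"number"}}}},"newtons":{"type":"number"}},"required":["deltas"]}

```bash
mkdir -p pics
python3 - <<'E'
from workcell import bot
import cv2,pickle
s=bot.read_state();print(s)
d={}
for n in("scene","top"):
    f=bot.grab_frame(n);d[n]=f
    print(n,{k:v for k,v in f.items() if k!="frame"})
    cv2.imwrite(f"pics/{n}0.png",f["frame"][:,:,::-1])
pickle.dump(d,open("f0.pkl","wb"))
E
```

```text
{'clock': 0.0, 'joints': array([-1.47598710e+00,  3.42733293e-01,  1.52503588e+00, -2.24545462e-05,
        1.27538118e+00, -1.46016638e-01]), 'qvel': array([ 0.00072544, -0.00212837,  0.00117009,  0.00123649,  0.00099087,
        0.00042934]), 'tau': array([-1.27979915e-04, -4.31240451e+01, -2.44220620e+01,  7.18770898e-02,
        5.59611549e-02, -1.09562422e-04]), 'tool_pos': array([ 125.18200395, -509.43319432,  226.03288965]), 'ee_rot': array([[ 9.71139788e-01,  2.38510973e-01, -1.68848165e-04],
       [ 2.38510944e-01, -9.71138575e-01,  1.54866665e-03],
       [ 2.05399023e-04, -1.54424394e-03, -9.99998787e-01]]), 'contact_force': array([ 0.57263797,  0.44197914, -0.76894812]), 'ft_torque': array([ 0.0272762 ,  0.02166388, -0.05251952]), 'finger_gap': 92.02654814140116}
scene {'fov_y': 42.415381314108764, 'cx': 255.8230531989633, 'cy': 196.52158346159302, 'origin': array([1173.22700789,  947.67232507, 1020.71292984]), 'orientation': array([[-0.84900885, -0.3374244 ,  0.40660638],
       [ 0.52837253, -0.5458695 ,  0.65026837],
       [ 0.0025376 ,  0.76692324,  0.64173382]])}
top {'fov_y': 55.993204227231395, 'cx': 253.3021223354259, 'cy': 195.65717315734832, 'origin': array([ 321.53375725,   -9.09953975, 1303.14012212]), 'orientation': array([[-1.38029306e-01,  9.66548123e-01, -2.16177325e-01],
       [-9.90427959e-01, -1.34835087e-01,  2.95289224e-02],
       [-6.07163790e-04,  2.18183923e-01,  9.75907479e-01]])}
```

View pics/scene0.png

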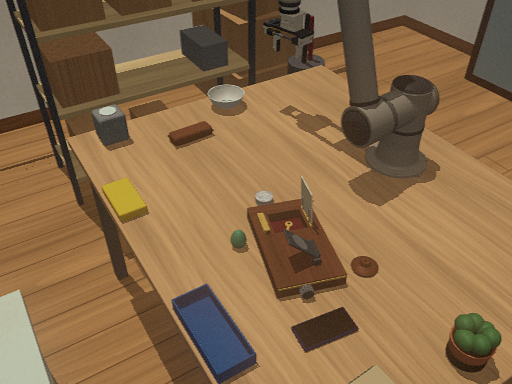

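View pics/top0.png

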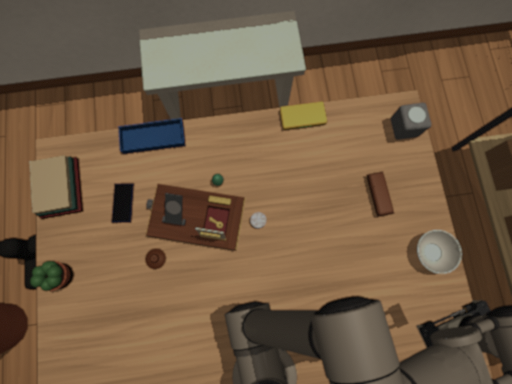

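The scene view shows the station around (295,245), with its cream tab standing at (307,200). In the top view the station spans (148..243, 185..248), with the lip at (220,201) and the tab at (210,233). I'll zoom in to get the corners.

```bash
cat > h.py <<'E'
import numpy as np,cv2,pickle
def proj(f,P):
    P=np.atleast_2d(P).astype(float);R=f["orientation"];c=(P-f["origin"])@R
    F=192/np.tan(np.radians(f["fov_y"]/2))
    return np.c_[f["cx"]+F*c[:,0]/-c[:,2], f["cy"]-F*c[:,1]/-c[:,2]]
def ray(f,uv):
    F=192/np.tan(np.radians(f["fov_y"]/2))
    d=np.array([(uv[0]-f["cx"])/F,-(uv[1]-f["cy"])/F,-1.]);return f["orientation"]@d
def onz(f,uv,z):
    d=ray(f,uv);o=f["origin"];return o+d*(z-o[2])/d[2]
E
python3 - <<'E'
from h import *
d=pickle.load(open("f0.pkl","rb"))
t=d["top"]["frame"][175:260,140:255];cv2.imwrite("pics/t0z.png",cv2.resize(t,None,fx=6,fy=6,interpolation=cv2.INTER_CUBIC)[:,:,::-1])
t=d["scene"]["frame"][170:305,230:365];cv2.imwrite("pics/s0z.png",cv2.resize(t,None,fx=4.4,fy=4.4,interpolation=cv2.INTER_CUBIC)[:,:,::-1])
E
```

```text
(no output)
```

View pics/t0z.png

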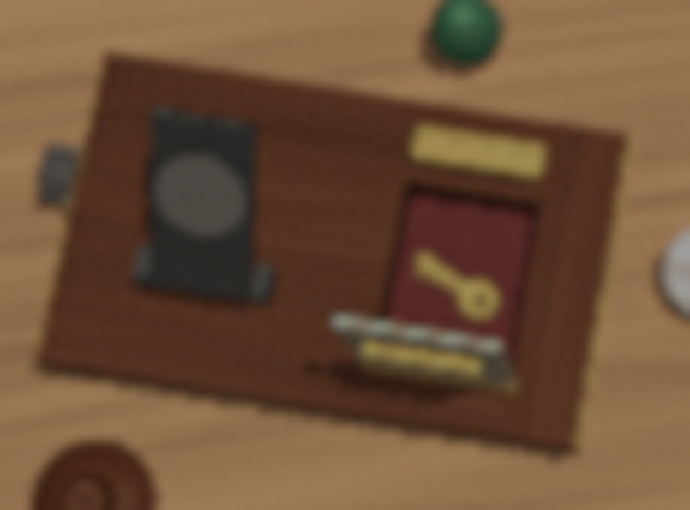

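View pics/s0z.png

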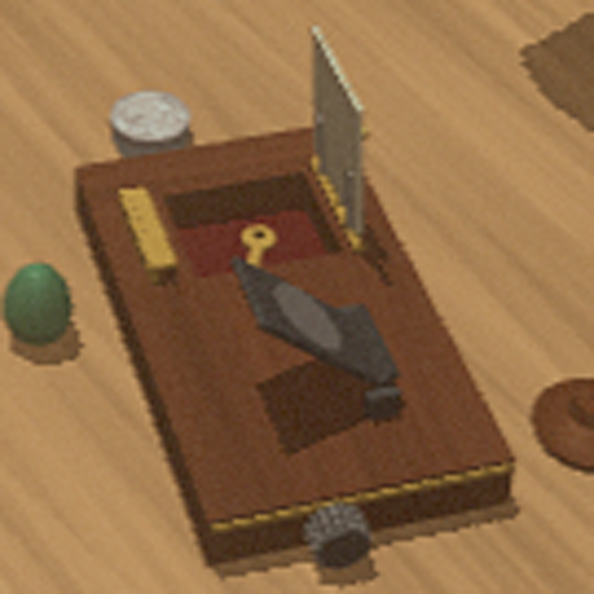

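Run:
```python
from h import *
d=pickle.load(open("f0.pkl","rb"))
T,S=d["top"],d["scene"]
tz=lambda x,y:(140+(x+.5)/6-.5,175+(y+.5)/6-.5)
sz=lambda x,y:(230+(x+.5)/4.4-.5,170+(y+.5)/4.4-.5)
m=np.array([[95,160],[95,-160],[-95,-160],[-95,160]],float)
def fit(m,w):
    a=m-m.mean(0);b=w-w.mean(0);U,s,V=np.linalg.svd(a.T@b);R=(U@np.diag([1,np.sign(np.linalg.det(U@V))])@V).T
    return R,w.mean(0)-R@m.mean(0)
c=np.array([onz(T,tz(*p),40)[:2] for p in[(106,55),(625,132),(573,452),(38,370)]])
R,t=fit(m,c);print("top",t,np.degrees(np.arctan2(R[1,0],R[0,0])),(m@R.T+t-c))
c2=np.array([onz(S,sz(*p),40)[:2] for p in[(207,525),(77,170),(512,463)]])
R2,t2=fit(m[[0,1,3]],c2);print("scene",t2,np.degrees(np.arctan2(R2[1,0],R2[0,0])),(m[[0,1,3]]@R2.T+t2-c2))
inv=lambda P,R,t:np.r_[R.T@(P[:2]-t),P[2]]
for n,p,z in[("lip corners",(413,125),54),("lip",(548,140),54),("lipfront",(410,162),54),("lipf",(545,181),54)]:print(n,inv(onz(T,tz(*p),z),R,t))
for p in[(122,190),(150,272),(144,188),(175,264)]:print("lip scene",inv(onz(S,sz(*p),54),R2,t2), inv(onz(S,sz(*p),54),R,t))
for r,tt in((R,t),(R2,t2)):
    for p in((-65,-75),(-65,-120),(-65,-30),(58,-75)): print(p,r@p+tt)
# tab edge: triangulate corners: top view far corners (332,318),(503,347); scene (315,28),(362,108)
def tri(a,b):
    A=ray(T,a);B=ray(S,b);A/=np.linalg.norm(A);B/=np.linalg.norm(B)
    M=np.c_[A,-B];x=np.linalg.lstsq(M,S["origin"]-T["origin"],rcond=None)[0]
    p,q=T["origin"]+A*x[0],S["origin"]+B*x[1];return (p+q)/2,np.linalg.norm(p-q)
for a,b in(((332,318),(362,108)),((503,347),(315,28))):
    P,e=tri(tz(*a),sz(*b));print(P,e,inv(P,R,t))
```

```text
top [555.97011724 165.91684838] -16.570099036739123 [[-0.24252477  2.05319525]
 [-1.30284222 -1.56766565]
 [ 0.16499877 -2.20513091]
 [ 1.38036823  1.71960131]]
scene [561.15981706 166.5747168 ] -17.61610968781305 [[ 9.01956280e-01 -8.90553108e-04]
 [ 1.91195404e-01 -1.43638576e+00]
 [-1.09315168e+00  1.43727631e+00]]
lip corners [ 78.19414472 -34.47363616  54.        ]
lip [  81.21404245 -114.81856406   54.        ]
lipfront [ 55.954658   -36.67750816  54.        ]
lipf [  56.63516088 -117.1062928    54.        ]
lip scene [  73.64863726 -116.22654327   54.        ] [  76.30117529 -115.4410648    54.        ]
lip scene [ 75.85066552 -35.87961356  54.        ] [ 79.96959518 -35.147723    54.        ]
lip scene [  58.93099811 -114.58589661   54.        ] [  61.61593924 -113.53201639   54.        ]
lip scene [ 58.41065409 -39.08627022  54.        ] [ 62.47395146 -38.03547238  54.        ]
(-65, -75) [472.28035175 112.56871671]
(-65, -120) [459.44688236  69.43749758]
(-65, -30) [485.11382113 155.69993584]
(58, -75) [590.1723507   77.49056707]
(-65, -75) [476.51011083 114.76325828]
(-65, -120) [462.89140602  71.87350567]
(-65, -30) [490.12881564 157.6530109 ]
(58, -75) [593.74210131  77.53879847]
[496.8521469  153.37376306 166.02437156] 1.1351769604878503 [-53.08575181 -28.8819383  166.02437156]
[469.6284394   66.52967373 160.34869896] 0.3598365229140631 [ -54.41199032 -119.88340638  160.34869896]
```

I'm taking the average of the two views: station at (558.5,166.2), yaw -17.1°, tab angle about 1.47. The first move turns the tool so its x runs along station x, shuts the fingers and travels to behind the tab.

Call:
send_rows(deltas=[[[0,0,0,0,6.2],[0,0,0,0,6.2],[0,0,0,0,6.2],[0,0,0,0,6.2],[0,0,0,0,6.1],[0,0.037,-0.02,0,0],[0,0.037,-0.03,0,0],[0,0.037,-0.03,0,0]]], newtons=20)

```text
clock: 0.77
tool_pos: [244.1, -470.2, 226.2]
ee_rot: [[0.955, -0.297, -0.0], [-0.297, -0.955, 0.001], [-0.0, -0.001, -1.0]]
contact_force: [0.4, 0.2, 0.2]
finger_gap: 43.2
```

Call:
send_rows(deltas=[[[0,0,-0.034,0,0],[0,0,-0.034,0,0],[0,0,-0.034,0,0],[0,0,-0.034,0,0],[0,0,-0.034,0,0],[0,0,-0.034,0,0],[0,0,-0.034,0,0],[0,0,-0.034,0,0]]])

```text
clock: 1.43
tool_pos: [323.3, -208.9, 226.5]
ee_rot: [[0.956, -0.294, -0.0], [-0.294, -0.956, 0.0], [-0.0, -0.0, -1.0]]
contact_force: [0.6, -0.6, -0.4]
finger_gap: 0.5
```

Call:
send_rows(deltas=[[[0,0,-0.034,0,0],[0,0,-0.034,0,0],[0,0,-0.034,0,0],[0,0,-0.034,0,0],[0,0,-0.034,0,0],[0,0,-0.034,0,0],[0,0,-0.02,0,0],[0,0,0,0,0]]])

```text
clock: 2.1
tool_pos: [389.6, 6.5, 226.5]
ee_rot: [[0.957, -0.29, -0.0], [-0.29, -0.957, 0.001], [-0.001, -0.001, -1.0]]
contact_force: [0.1, -0.9, -0.2]
finger_gap: 0.2
```

Call:
send_rows(deltas=[[[0,0,-0.031,0,0],[0,0,-0.031,0,0],[0,0.004,-0.03,0,0],[0,0.006,-0.03,0,0],[0,0,0,0.03,0],[0,0,0,0.03,0],[0,0,0,0.03,0],[0,0,0,0.028,0]]])

```text
clock: 2.77
tool_pos: [434.2, 116.7, 107.1]
ee_rot: [[0.956, -0.294, -0.001], [-0.294, -0.956, -0.0], [-0.001, 0.001, -1.0]]
contact_force: [0.6, -0.0, -0.2]
finger_gap: -0.1
```

```bash
cat > look.py <<'E'
import sys
from workcell import bot
from h import *
n=sys.argv[1];d={}
for k in("scene","top"):d[k]=bot.grab_frame(k)
pickle.dump(d,open(f"f{n}.pkl","wb"))
t=cv2.resize(d["top"]["frame"][175:260,140:255],None,fx=4,fy=4,interpolation=cv2.INTER_CUBIC)
s=cv2.resize(d["scene"]["frame"][150:305,230:365],None,fx=340/155,fy=340/155,interpolation=cv2.INTER_CUBIC)
cv2.imwrite(f"pics/l{n}.png",np.hstack([t,s[:340]] if s.shape[0]==340 else [t,cv2.resize(s,(296,340))])[:,:,::-1])
st=bot.read_state();p=st["tool_pos"];a=np.radians(-17.1);c,s_=np.cos(a),np.sin(a)
R=np.array([[c,-s_],[s_,c]]);print(st["clock"],p,"station",R.T@(p[:2]-[558.5,166.2]),st["contact_force"],R.T@st["contact_force"][:2])
E
python3 look.py 1
```

```text
2.8667 [431.58160709 116.2987908  105.15244185] station [-106.63474561  -85.01435271] [ 0.59678755 -0.35013452 -0.17118707] [ 0.67335904 -0.15917652]
```

View pics/l1.png

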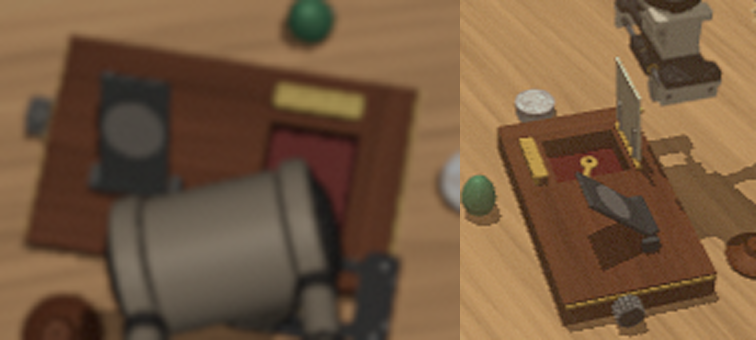

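The scene view shows the tab still upright at (628,110), with the shut fingertip behind it and the cradle clear. Next I push it forward.

Call:
send_rows(deltas=[[[0,0.015,0,0,0],[0,0.012,0,0,0],[0,0.006,0,0.001,0],[0,0.006,0,0.001,0],[0,0.006,0,0.001,0],[0,0.0075,0,0.0015,0],[0,0.005,0,0.002,0],[0,0.0053,0,0.0028,0]]])

```text
clock: 3.53
tool_pos: [495.2, 98.5, 99.5]
ee_rot: [[0.956, -0.294, 0.0], [-0.294, -0.956, -0.0], [0.0, -0.0, -1.0]]
contact_force: [-0.8, 0.5, 2.0]
finger_gap: 0.6
```

```bash
python3 look.py 2
```

```text
3.6333 [495.31197203  98.42082765  98.97800509] station [-40.46486587 -83.36268778] [ 0.03424545  0.33935444 -0.04147637] [-0.06705233  0.33442214]
```

View pics/l2.png

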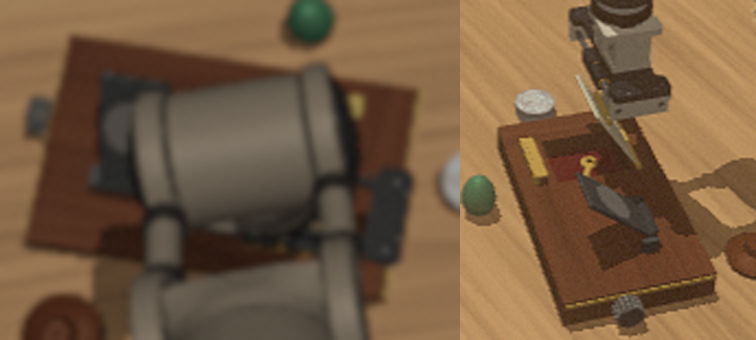

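The tab now leans at about 1.0 rad, with the fingertip behind it and no slide risk so far. I continue along the arc.

Call:
send_rows(deltas=[[[0,0.004,0,0.0045,0],[0,0.0038,0,0.0046,0],[0,0.0042,0,0.0046,0],[0,0.0041,0,0.0046,0],[0,0.0033,0,0.0053,0],[0,0.0029,0,0.0054,0],[0,0.0022,0,0.0058,0],[0,0.0019,0,0.0059,0]]])

```text
clock: 4.3
tool_pos: [520.5, 90.8, 58.2]
ee_rot: [[0.956, -0.294, 0.001], [-0.294, -0.956, -0.0], [0.001, -0.0, -1.0]]
contact_force: [0.6, -0.1, 2.4]
finger_gap: 0.7
```

```bash
python3 look.py 3
```

```text
4.4 [519.65995612  90.75079433  57.5516867 ] station [-14.93793366 -83.53436288] [0.19476816 0.80240118 0.853094  ] [-0.04978026  0.82419913]
```

View pics/l3.png

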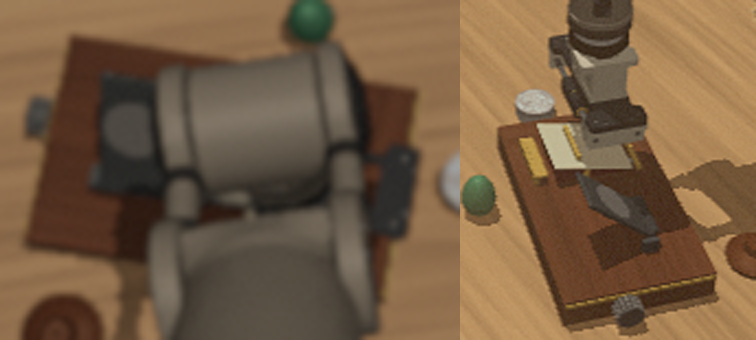

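The tab is nearly flat, with the fingertip on the hinge side of the rib at scene (575,145) and an open gap to the lip. I press it down gradually.

Call:
send_rows(deltas=[[[0,0.0008,0,0.004,0],[0,0.0005,0,0.004,0],[0,0,0,0.003,0],[0,0,0,0.001,0],[0,0,0,0,0]]])

```text
clock: 4.82
tool_pos: [521.2, 90.4, 46.5]
ee_rot: [[0.956, -0.294, -0.0], [-0.294, -0.956, -0.0], [-0.0, 0.0, -1.0]]
contact_force: [0.3, 0.5, 0.2]
finger_gap: 0.2
```

Call:
send_rows(deltas=[[[0,0,0,0.001,0],[0,0,0,0.001,0],[0,0,0,0,0]]])

```text
clock: 5.07
tool_pos: [521.4, 90.5, 45.4]
ee_rot: [[0.956, -0.294, 0.001], [-0.294, -0.956, -0.0], [0.001, -0.0, -1.0]]
contact_force: [-1.8, -0.7, 8.3]
finger_gap: 0.4
```

```bash
python3 look.py 4
```

```text
5.1667 [521.37299025  90.49795016  45.50423732] station [-13.22628122 -83.27232847] [-2.36740971 -0.63651905  7.22317385] [-2.07559139 -1.30449439]
```

View pics/l4.png

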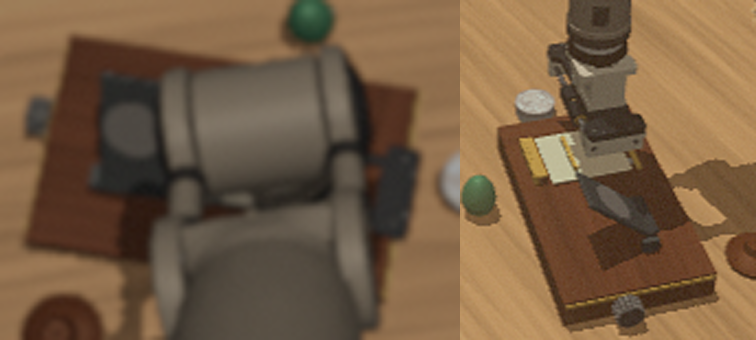

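The tab is flat on its stop (tip z 45.5, 7–8 N) with its edge short of the lip. Now I slide towards the rib while keeping the pressure on.

Call:
send_rows(deltas=[[[0,0.003,0,0.0003,0],[0,0.003,0,0,0],[0,0.003,0,0,0],[0,0.003,0,0,0],[0,0.002,0,0,0],[0,0,0,0,0]]])

```text
clock: 5.67
tool_pos: [534.8, 86.4, 45.2]
ee_rot: [[0.956, -0.294, 0.0], [-0.294, -0.956, 0.0], [0.0, -0.0, -1.0]]
contact_force: [-1.8, -0.9, 9.2]
finger_gap: 0.3
```

Call:
send_rows(deltas=[[[0,0.002,0,0,0],[0,0.002,0,0,0],[0,0.002,0,0,0],[0,0.002,0,0,0],[0,0,0,0,0]]])

```text
clock: 6.08
tool_pos: [540.2, 84.6, 44.7]
ee_rot: [[0.956, -0.294, -0.004], [-0.294, -0.956, 0.001], [-0.004, 0.001, -1.0]]
contact_force: [-6.3, 1.1, 10.1]
finger_gap: 0.6
```

```bash
python3 look.py 5
```

```text
6.1833 [540.2449369   84.63084123  44.73247552] station [  6.53656018 -83.33095687] [-6.96838175  1.55124346  9.78224292] [-7.11645873 -0.56631757]
```

View pics/l5.png

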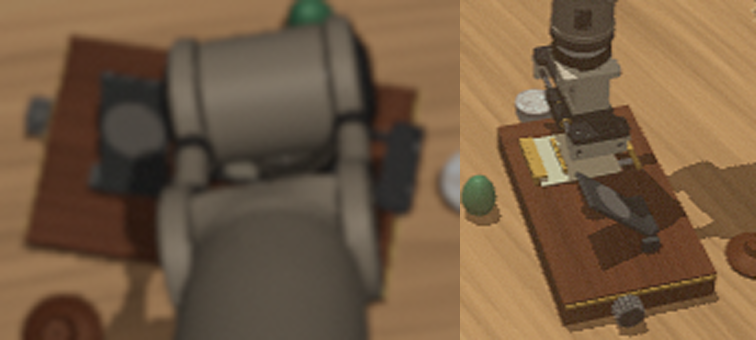

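Call:
send_rows(deltas=[[[0,0.002,0,0,0],[0,0.002,0,0,0],[0,0,0,0,0]]])

```text
clock: 6.43
tool_pos: [544.2, 83.4, 44.7]
ee_rot: [[0.956, -0.294, -0.004], [-0.294, -0.956, 0.001], [-0.004, 0.001, -1.0]]
contact_force: [-5.3, 1.6, 9.4]
finger_gap: 0.5
```

```bash
python3 look.py 6
python3 - <<'E'
from h import *
a=[]
for n in(4,6):
    f=pickle.load(open(f"f{n}.pkl","rb"))["scene"]["frame"][200:240,255:305]
    a.append(cv2.resize(f,None,fx=7.8,fy=7.8,interpolation=cv2.INTER_CUBIC))
cv2.imwrite("pics/z6.png",np.hstack(a)[:,:,::-1])
E
```

```text
6.5333 [544.24645415  83.40875561  44.6945194 ] station [ 10.72052487 -83.32241034] [-6.49350842  1.70626229  8.84604392] [-6.70815991 -0.27851975]
```

View pics/z6.png

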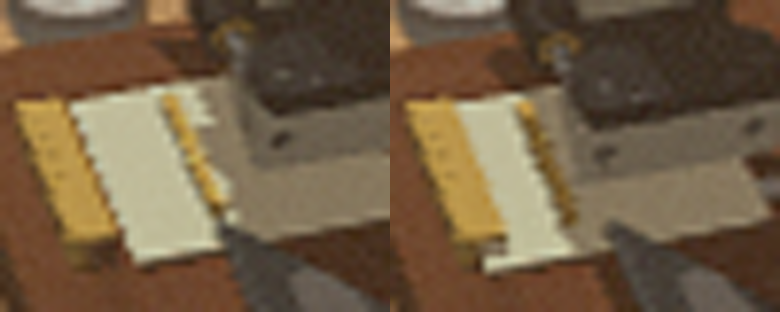

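The rib has moved about 8 mm towards the lip and the edge is already under it (right panel, around (490,240)). I keep pushing until it reaches the end stop.

Call:
send_rows(deltas=[[[0,0.002,0,0,0],[0,0.002,0,0,0],[0,0,0,0,0]]])

```text
clock: 6.78
tool_pos: [548.2, 82.2, 44.6]
ee_rot: [[0.956, -0.294, -0.004], [-0.294, -0.956, 0.001], [-0.004, 0.001, -1.0]]
contact_force: [-5.7, 2.0, 8.5]
finger_gap: 0.6
```

Call:
send_rows(deltas=[[[0,0.001,0,0,0],[0,0.001,0,0,0],[0,0,0,0,0]]])

```text
clock: 7.03
tool_pos: [550.0, 81.7, 44.6]
ee_rot: [[0.956, -0.294, -0.004], [-0.294, -0.956, 0.001], [-0.004, 0.001, -1.0]]
contact_force: [-5.6, 1.9, 7.9]
finger_gap: 0.8
```

Call:
send_rows(deltas=[[[0,0.001,0,0.0003,0],[0,0.001,0,0,0],[0,0,0,0,0]]])

```text
clock: 7.28
tool_pos: [551.6, 81.2, 44.3]
ee_rot: [[0.956, -0.294, -0.004], [-0.294, -0.956, 0.001], [-0.004, 0.001, -1.0]]
contact_force: [-6.5, 2.1, 9.9]
finger_gap: 0.5
```

Call:
send_rows(deltas=[[[0,0.001,0,0,0],[0,0.001,0,0,0],[0,0,0,0,0]]])

```text
clock: 7.53
tool_pos: [553.0, 80.7, 44.1]
ee_rot: [[0.956, -0.294, -0.006], [-0.294, -0.956, 0.001], [-0.006, 0.001, -1.0]]
contact_force: [-7.8, 2.1, 9.5]
finger_gap: 0.4
```

```bash
python3 look.py 7
python3 - <<'E'
from h import *
a=[]
for n in(4,7):
    f=pickle.load(open(f"f{n}.pkl","rb"))["scene"]["frame"][200:240,255:305]
    a.append(cv2.resize(f,None,fx=7.8,fy=7.8,interpolation=cv2.INTER_CUBIC))
cv2.imwrite("pics/z7.png",np.hstack(a)[:,:,::-1])
E
```

```text
7.6333 [552.96746836  80.70856483  44.1626324 ] station [ 19.84997431 -83.33890396] [-7.90958985  1.81575204  9.48870182] [-8.09383505 -0.59025525]
```

View pics/z7.png

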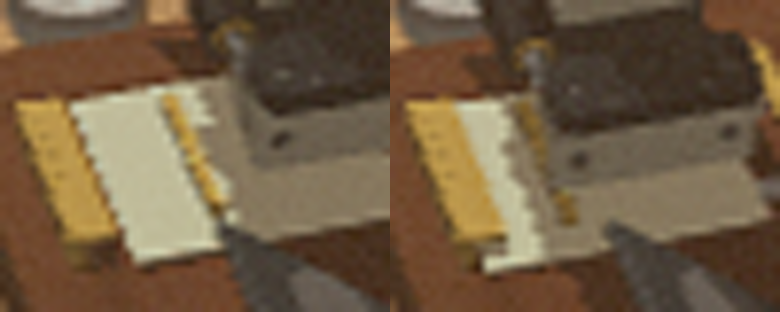

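Run:
```python
from h import *
d=pickle.load(open("f4.pkl","rb"))["scene"]
a=np.radians(-17.1);R=np.array([[np.cos(a),-np.sin(a)],[np.sin(a),np.cos(a)]])
g=lambda x,y,z:(R.T@(onz(d,(255+(x+.5)/7.8-.5,200+(y+.5)/7.8-.5),z)[:2]-[558.5,166.2])).round(1)
for n,p,z in[("edge before",(137,264),46),("edge 6/7",(97,270),46),("rib end before",(218,215),54),("rib end 7",(177,222),54),("lip front",(117,234),54)]:print(n,g(*p,z))
```

```text
edge before [ 54.8 -29.7]
edge 6/7 [ 69.6 -30.3]
rib end before [ 21.7 -38.8]
rib end 7 [ 37.2 -39.1]
lip front [ 59.9 -38.5]
```

The edge moved from x 54.8 to 69.6 and the rib moved by 15, so the slide is about 14 mm, fully home. Friction carried the tab along with the fingertip before the tip reached the rib. I'll push on against the rib to confirm it's at the end stop.

Call:
send_rows(deltas=[[[0,0.001,0,0,0],[0,0.001,0,0,0],[0,0,0,0,0]]])

```text
clock: 7.88
tool_pos: [553.1, 80.6, 43.7]
ee_rot: [[0.956, -0.294, -0.01], [-0.294, -0.956, 0.002], [-0.01, 0.001, -1.0]]
contact_force: [-12.1, 4.7, 11.4]
finger_gap: 0.5
```

Call:
send_rows(deltas=[[[0,0.001,0,0,0],[0,0.001,0,0,0],[0,0,0,0,0]]])

```text
clock: 8.13
tool_pos: [553.2, 80.6, 43.3]
ee_rot: [[0.956, -0.294, -0.014], [-0.294, -0.956, 0.002], [-0.014, 0.002, -1.0]]
contact_force: [-17.5, 6.3, 12.9]
finger_gap: 0.6
```

The tip is now stopped firmly against the rib (18 N, no more motion). I ease off the push without dragging the tab back, then lift straight up.

Call:
send_rows(deltas=[[[0,-0.0015,0,-0.0005,0],[0,-0.0015,0,-0.001,0],[0,0,0,-0.002,0],[0,0,0,-0.003,0],[0,-0.001,0,-0.006,0],[0,-0.002,0,-0.015,0],[0,0,0,-0.03,0],[0,0,0,-0.03,0]]])

```text
clock: 8.8
tool_pos: [552.8, 80.6, 131.7]
ee_rot: [[0.956, -0.294, -0.003], [-0.294, -0.956, -0.0], [-0.002, 0.001, -1.0]]
contact_force: [0.7, -0.8, 1.0]
finger_gap: 0.5
```

Call:
send_rows(deltas=[[[0,0,0,-0.035,0],[0,0,0,-0.035,0],[0,-0.03,0,-0.02,0],[0,-0.035,0.02,0,0],[0,-0.03,0.035,0,0],[0,0,0.035,0,0],[0,0,0.035,0,0],[0,0,0.035,0,0]]])

```text
clock: 9.47
tool_pos: [418.7, -42.9, 222.2]
ee_rot: [[0.956, -0.293, 0.002], [-0.293, -0.956, -0.001], [0.002, 0.0, -1.0]]
contact_force: [0.9, -0.1, 0.2]
finger_gap: 0.6
```

Call:
send_rows(deltas=[[[0,0,0.035,0,0],[0,0,0.035,0,0],[0,0,0.035,0,0],[0,0,0.035,0,0],[0,0,0.035,0,0],[0,0,0.035,0,0],[0,0,0.02,0,0],[0,0,0,0,0]]])

```text
clock: 10.13
tool_pos: [351.0, -265.4, 221.8]
ee_rot: [[0.955, -0.298, 0.0], [-0.298, -0.955, -0.002], [0.001, 0.002, -1.0]]
contact_force: [-0.3, 0.6, 1.1]
finger_gap: 0.2
```

```bash
python3 look.py 8;python3 - <<'E'
from h import *
d=pickle.load(open("f8.pkl","rb"))
t=cv2.resize(d["top"]["frame"][175:260,140:255],None,fx=4.5,fy=4.5,interpolation=cv2.INTER_CUBIC)[:380]
s=cv2.resize(d["scene"]["frame"][190:250,240:280+25],None,fx=4.3,fy=4.3,interpolation=cv2.INTER_CUBIC)
c=np.zeros((382,800,3),np.uint8);c[:t.shape[0],:t.shape[1]]=t[:, :800];w=800-t.shape[1];c[:s.shape[0],t.shape[1]:]=s[:,:w]
cv2.imwrite("pics/z8.png",c[:,:,::-1])
E
```

```text
10.2333 [ 351.68498363 -262.15279809  221.58073631] station [ -71.71935193 -470.22856696] [ 0.00232399  0.88839032 -0.25197653] [-0.25900132  0.84980061]Traceback (most recent call last):
  File "<stdin>", line 5, in <module>
ValueError: could not broadcast input array from shape (258,280,3) into shape (258,282,3)
```

Run:
```python
from h import *
d=pickle.load(open("f8.pkl","rb"));d0=pickle.load(open("f0.pkl","rb"))
t=cv2.resize(d["top"]["frame"][175:260,140:255],(414,306),interpolation=cv2.INTER_CUBIC)
s=cv2.resize(d["scene"]["frame"][190:305,235:350],(306,306),interpolation=cv2.INTER_CUBIC)
cv2.imwrite("pics/z8.png",np.hstack([t,s])[:,:,::-1])
T=d["top"];S=d["scene"]
for k in("top","scene"):
    D=cv2.absdiff(d[k]["frame"],d0[k]["frame"]).max(2)>45
    n,l,st,c=cv2.connectedComponentsWithStats(D.astype(np.uint8));print(k,[tuple(x) for x in st[1:] if x[4]>8])
```

```text
top [(np.int32(201), np.int32(199), np.int32(32), np.int32(37), np.int32(808)), (np.int32(231), np.int32(213), np.int32(175), np.int32(105), np.int32(5477)), (np.int32(371), np.int32(222), np.int32(16), np.int32(12), np.int32(47)), (np.int32(195), np.int32(227), np.int32(9), np.int32(7), np.int32(28)), (np.int32(201), np.int32(234), np.int32(24), np.int32(6), np.int32(57)), (np.int32(229), np.int32(301), np.int32(71), np.int32(53), np.int32(1676)), (np.int32(330), np.int32(301), np.int32(156), np.int32(83), np.int32(4620)), (np.int32(215), np.int32(306), np.int32(14), np.int32(7), np.int32(54)), (np.int32(486), np.int32(306), np.int32(26), np.int32(13), np.int32(194)), (np.int32(357), np.int32(312), np.int32(10), np.int32(15), np.int32(54)), (np.int32(154), np.int32(314), np.int32(57), np.int32(70), np.int32(1640)), (np.int32(297), np.int32(320), np.int32(33), np.int32(58), np.int32(681)), (np.int32(481), np.int32(323), np.int32(12), np.int32(8), np.int32(64)), (np.int32(206), np.int32(327), np.int32(6), np.int32(5), np.int32(22)), (np.int32(507), np.int32(340), np.int32(5), np.int32
[... 1680 characters left out ...]
p.int32(31), np.int32(167)), (np.int32(390), np.int32(95), np.int32(17), np.int32(12), np.int32(100)), (np.int32(419), np.int32(116), np.int32(11), np.int32(38), np.int32(263)), (np.int32(387), np.int32(124), np.int32(7), np.int32(7), np.int32(19)), (np.int32(273), np.int32(149), np.int32(88), np.int32(58), np.int32(1482)), (np.int32(430), np.int32(160), np.int32(10), np.int32(11), np.int32(65)), (np.int32(362), np.int32(169), np.int32(30), np.int32(14), np.int32(187)), (np.int32(388), np.int32(181), np.int32(53), np.int32(58), np.int32(2122)), (np.int32(360), np.int32(196), np.int32(27), np.int32(10), np.int32(106)), (np.int32(260), np.int32(207), np.int32(53), np.int32(26), np.int32(758))]
```

View pics/z8.png

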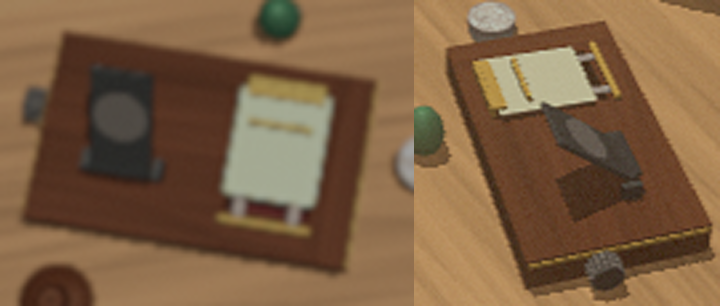

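With the arm away, the tab lies flat with its edge under the lip (top view (285,90)). It hasn't sprung up, and the two slide arms are showing at the hinge. One last check of the slide, then I'll hand the job in.

Run:
```python
from h import *
d=pickle.load(open("f8.pkl","rb"))["scene"]
im=d["frame"][200:240,255:305];cv2.imwrite("pics/z9.png",cv2.resize(im,None,fx=7.8,fy=7.8,interpolation=cv2.INTER_CUBIC)[:,:,::-1])
```

```text
(no output)
```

View pics/z9.png

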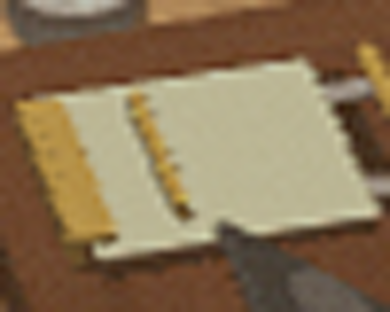

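Run:
```python
from h import *
d=pickle.load(open("f8.pkl","rb"))["scene"]
a=np.radians(-17.1);R=np.array([[np.cos(a),-np.sin(a)],[np.sin(a),np.cos(a)]])
g=lambda x,y,z:(R.T@(onz(d,(255+(x+.5)/7.8-.5,200+(y+.5)/7.8-.5),z)[:2]-[558.5,166.2])).round(1)
for z in(46,50):print(z,g(95,260,z),"rib",g(185,216,z+7), "hinge edge", g(380,217,46))
```

```text
46 [ 68.9 -35.5] rib [ 33.1 -42.4] hinge edge [-38.2 -30.8]
50 [ 70.1 -31.5] rib [ 34.4 -38.4] hinge edge [-38.2 -30.8]
```

```bash
python3 -c "
from workcell import bot
print(bot.close_job(), bot.read_state()['clock'])"
```

```text
the job is handed in; nothing more can be done
the job is handed in; nothing more can be done
```

The key tray is shut. With the gripper closed, I folded the cream tab flat onto its stop, slid it towards the lip while pressing down with about 10 N, and finished with the fingertip against the brass rib at about 18 N. I then lifted off, moved clear and handed in; the last clock reading, just before handing in, was about 10 s.

- **Tab position:** After the arm withdrew, the images showed the tab still shut with its free edge under the lip. The edge had moved about 15 mm and the rib about 13 mm, so `tab_slide` is roughly 12–14 mm, fully home. The tab looks to be resting about 4 mm up against the underside of the lip, as the spring would make it.
- **Checks that disagreed:** The two cameras placed the station about 3–5 mm and 1° apart, so I used their average. Friction under the fingertip also carried the tab most of the way before the tip reached the rib. The rib push therefore mainly confirmed the end stop.
- **Everything else:** The cradle, knob, egg, tin and incense holder looked unmoved near the station. I did not check the phone or glasses case one by one, and the key is now hidden under the tab.

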